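# Square up a coat-hook backplate and press its peg home

## Task

Finish the wooden coat hook. First push and turn the round backplate until its straight edge lies snug and square against the wooden fence of the grey assembly board; then take the straight, waisted peg from the drilled block, find the hole in the middle of the backplate with its tenon and press it in fully home, so that its shoulder sits down on the backplate and the straight edge is still snug against the fence. Leave the other things on the bench where they are.

Things in the scene. Friction and masses are not known exactly. Their poses are not given: they have to be found in the camera images.
- board: fixed assembly board on the bench: grey slab 260 (its x) x 340 (its y) x 18 mm thick, origin at the centre of its underside, so its working surface is 18 mm above the origin. A straight wooden fence, 25 mm wide and 340 mm long, stands 20 mm above that surface along the whole of the board's far (+x) edge; its working face is the plane x = +105 mm of the board's frame and looks to the board's -x.
- fence_face (a point): middle of the fence's working face, 30 mm above the bench; axes as the board's (x points into the fence, y along it).
- plate: backplate: loose round beech disc lying flat on the board, 160 g, diameter 110 mm, 24 mm thick, with one straight edge 78 mm long, 38.9 mm from the centre. Origin: disc centre, underside; +x points to the straight edge, z up. It starts up to 0.6 rad off facing the fence. Slides easily on the board (friction 0.25): its rim can be pushed, or fingertips pressed lightly on its top slide and turn it.
- plate_hole (a point): mouth of the hole in the middle of the backplate, level with its top face: plain round blind hole without chamfer, 13 mm wide, 18 mm deep. The tenon drops freely into its first 8 mm; from there the fit is tight and takes a steady push of about 8 N (plus a little for speed) to press it down to the shoulder.
- plate_flat (a point): middle of the backplate's straight edge, at half its thickness; axes as the backplate's (x points out of the edge).
- peg: the coat peg: turned beech, 30 g, 71 mm long, standing upright, tenon down, in any one of the block's three holes. Round tenon 12 mm in diameter and 16 mm long with a 1 mm bevelled foot, then a flat shoulder and a straight round body 24 mm in diameter, 55 mm long, flat-topped, waisted to 20 mm from 27 to 39 mm above the shoulder. Origin at the foot of the tenon, z up along the peg.
- peg_shoulder (a point): centre of the peg's shoulder, 16 mm above the foot of the tenon.
- peg_top (a point): centre of the peg's flat top, 55 mm above the shoulder.
- block: fixed dark wooden drilled block 200 (its x) x 55 (its y) x 35 mm high, origin at the centre of its underside, with three 14 mm holes 62 mm apart along its x in which turned parts stand loosely with their shoulders on the block's top.
- knob: bystander: beech cupboard knob with a mushroom head 36 mm wide, 32 mm above the block, in another of the block's holes. Origin at the foot of its tenon.
- slim: bystander: slim beech peg, 16 mm thick at the shoulder, tapering to 13 mm, with a ball end 21 mm wide, 77 mm above the block, in the last of the block's holes. Origin at the foot of its tenon.
- pencil: bystander: flat red carpenter's pencil, 150 x 14 x 8 mm (its x along the length), lying on the board beside one short edge. Origin at the centre of its underside.
- glue: bystander: white glue bottle, 48 mm wide, 135 mm high, on the bench beyond the block. Origin at the centre of its base.
- mallet: bystander: wooden mallet lying on the bench to the robot's left, head 66 x 120 x 85 mm high centred 150 mm along its x from the origin, handle back along its -x.
- tape: bystander: tape measure, 75 x 34 x 62 mm high, on the bench to the robot's right. Origin at the centre of its underside.
- screwbox: bystander: small cardboard box of screws, 90 x 60 x 50 mm high, on the bench to the robot's right. Origin at the centre of its underside.
Things that resemble listed ones, but are neither listed nor needed, are in the scene too. There is more than one size of the plate; the job needs the larger. Leave any turquoise look-alike of the peg alone.

How it is judged:
On the way, in this order (a step that is already met when the one before it is completed fails the run):
1. the backplate's straight edge lies snug and square against the fence (x of plate_flat in the frame of fence_face above -0.003 m and angle between the x axis of plate and the x axis of board, either way round below 0.06 rad and y of plate_flat in the frame of fence_face between -0.13 and 0.13 m), for 0.2 s.
2. the peg is pressed fully home in the backplate's hole (z of peg_shoulder in the frame of plate_hole below 0.002 m and horizontal distance between peg_shoulder and plate_hole below 0.003 m), for 0.2 s.
At the end, for the whole second after the job is handed in: Peg upright (0.08 rad) in the hole, within 3 mm of its centre, shoulder within 2 mm of the backplate's top; backplate flat on the board, straight edge within 3 mm of the fence (its middle within 130 mm of the fence's middle) and square to it within 0.06 rad; both at rest (all of step 1 and all of step 2 and angle between peg's own z axis and vertical below 0.08 rad and angle between plate's own z axis and vertical below 0.05 rad and linear speed of each of peg, plate below 0.01 m/s); the robot touches nothing.
It fails at once if the knob or the slim peg is displaced from its place in the block by more than 20 mm (distance of any of knob, slim from where it was at the start of the episode above 0.02 m).
It fails at once if another thing on the bench or board is displaced by more than 30 mm (distance of any of pencil, glue, mallet, tape, screwbox from where it was at the start of the episode above 0.03 m).
It also fails if it takes over 72 s, if anything falls off the work surface, if the arm or the gripper's body presses on something with over 40 N, if the wrist force passes 120 N, or if a joint passes its speed limit or range.

## Robot

A 6-joint arm with a two-finger parallel gripper is mounted at the origin on the work surface. World frame = base frame: x ahead of the robot, y to its left, z up, the work surface at z = 0. Lengths are in m, angles in rad, forces in N, time in s.
With the tool pointing down it reaches from about 0.375 to 0.975 m from the base axis. Payload 3.8 kg.
Tool frame: the origin (TCP) lies midway between the tips of the shut fingers; the grasp point (between the pads) lies 19 mm behind it; z points along the fingers, y is the direction in which the jaws open and shut (so a half turn about z gives the same grasp; the last joint's range is limited). The gripper opens to 85 mm and grips with 20 to 120 N. Pads are 22 mm wide; open, the fingers measure 114 mm over their backs; the gripper's body (76 mm by 85 mm) begins 54 mm behind the grasp point. The pads swing forward as they close: fully open they stand 13 mm farther back than shut.
Start: joints at [-1.272, 0.264, 1.604, -0, 1.274, -0.037], TCP at [0.222, -0.637, 0.231] pointing down, gripper open.
Joint ranges: [-2.63, 2.63], [-0.94, 2.18], [0.31, 2.57], [-1.31, 4.45], [0, 2.66], [-2.55, 2.55]. Speed limits (rad/s): [2.57, 2.57, 3.14, 3.14, 3.14, 3.14].

## Interface

Orientations are given as a rotation vector (axis times angle).
In Python, from workcell import bot gives the robot as it stands.
- The arm moves only by the tool drive_tool, never from a script. Its argument "steps" is a list of rows, each a list of 2 entries, a list of its own where there are three numbers: the shift along the tool's x, y, z in mm, then the turn about the tool's z in degrees. In form: [[[dx, dy, dz], twist], ...]. A call has 1 to 8 rows; each row shifts and turns the commanded pose from where the row before left it, along the tool's axes as they then stand; what a row does not reach is not made up. A row lasts 1/12 s, in which the tool goes at most 41.7 mm and 7.16 degrees, less where a joint would pass 70% of its speed; a pose out of reach is approached as far as the arm can. A call is refused whole if a number of a shift passes 41.7 or a number of a turn 7.16, either way. A call with a gripper value outside its range is refused whole. "jaw" is the opening, from 0 (shut) to 1 (fully open), set as the call begins (left out, the last holds). The fingers move at their own pace and stop on an object; "force" is the grip in N (left out, the last holds). Time passes only in rows, so rows that do not move let the fingers close. It gives the time, the measured TCP pose, the force and the opening at its end, in the units of the state.
- bot.read_state(): the state, without advancing time (a new reading comes with each control period).
- bot.read_camera(name): name is "scene" or "top"; returns the picture (480x640x3 uint8, red, green, blue); there is no depth.
- bot.camera_info(name): a dict with "fx", "fy", "cx", "cy" (pixels), "position" and "attitude" of the camera in the world. Camera axes: x right, y down, z forward; pixel columns grow to the right and rows downward; lengths in m; the calibration is good to about 2 mm. A picture is of the moment at which its call begins. camera_info takes no time and is no camera call.
- bot.finish_job(): hands the job in, once; it reports no verdict.
The state is a dict: "time": time; "q": joint angles; "joint_vel": joint speeds; "joint_torque": joint torques, N m; "tool_pos": TCP position; "tcp_rot": TCP orientation; "wrist_force": force on the tool from outside, world axes, zero at the start; "torque": the same for the moment, N m; "width": opening from 0.0 (shut) to 1.0 (fully open).
Only numpy, scipy, OpenCV 4.12 (cv2) and the standard library are available. Lean on these libraries where they do the work, as an engineer would, in place of code of your own. Each camera call takes 0.05 s, during which the arm holds its last target.

## Working session

There is one attempt and no reset: what is moved stays moved. The work goes in short steps, Python scripts to look and compute and a tool call to move; the robot and the scene stay as the last step left them, time stands still between calls to the robot, and variables do not carry over. Pictures are saved under pics/ and viewed, and the job is handed in when it is done.

Besides the shell and the picture viewer there is one more tool, called after ">>>" by a JSON object that holds its "fn" and its "kwargs", one argument or row to a line. drive_tool: Moves the arm, as the interface text tells. Its arguments: {"type":"object","properties":{"steps":{"type":"array","items":{"type":"array"}},"jaw":{"type":"number"},"force":{"type":"number"}},"required":["steps"]}

```bash
mkdir -p pics; ls; python3 - <<'E'
from workcell import bot
import cv2
for n in("scene","top"):
    im=bot.read_camera(n); cv2.imwrite(f"pics/{n}0.png",im[:,:,::-1]); print(n,bot.camera_info(n))
print(bot.read_state())
E
```

```text
pics
scene {'fx': 466.1936887674442, 'fy': 466.1936887674442, 'cx': 314.9469001166044, 'cy': 234.23132912768816, 'position': array([ 1.12155792, -0.1866107 ,  1.02051872]), 'attitude': array([-2.12877734, -1.57067384,  0.47961121])}
top {'fx': 434.8546419056095, 'fy': 434.8546419056095, 'cx': 320.43395882858294, 'cy': 238.67671039504472, 'position': array([ 0.39571925, -0.05201755,  1.07438076]), 'attitude': array([-2.14215988,  2.12416859, -0.13618585])}
{'time': 0.1, 'q': array([-1.27193339e+00,  2.64694607e-01,  1.60522284e+00,  2.69974526e-05,
        1.27372395e+00, -3.68854497e-02]), 'joint_vel': array([-0.0022349 , -0.00058154, -0.00314833,  0.00211272,  0.00052271,
        0.00078077]), 'joint_torque': array([-1.60490799e-04, -5.16706967e+01, -3.68588483e+01, -9.48028310e-05,
        6.21321058e-03, -7.44447516e-05]), 'tool_pos': array([ 0.22221784, -0.63667423,  0.2300831 ]), 'tcp_rot': array([-3.09542483e+00, -5.24566451e-01,  3.79902421e-04]), 'wrist_force': array([0.27614035, 0.37431819, 0.92174162]), 'torque': array([ 0.03044914, -0.0232652 , -0.03916033]), 'width': 1.003279388350716}
```

View pics/scene0.png

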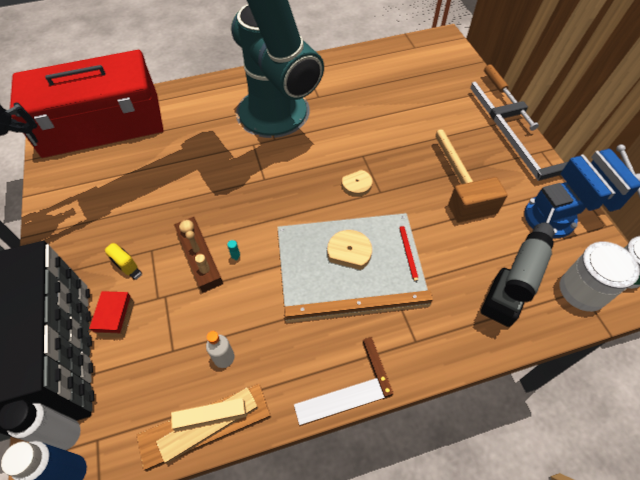

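View pics/top0.png

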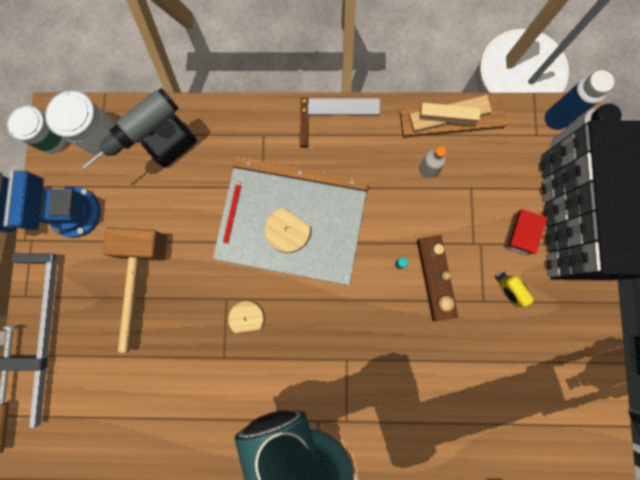

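```bash
cat > h.py <<'E'
import numpy as np, cv2
from scipy.spatial.transform import Rotation as R
from workcell import bot
def ray(n,uv,z):
    c=bot.camera_info(n); d=R.from_rotvec(c['attitude']).apply([(uv[0]-c['cx'])/c['fx'],(uv[1]-c['cy'])/c['fy'],1])
    p=np.array(c['position']); return p+d*(z-p[2])/d[2]
def proj(n,P):
    c=bot.camera_info(n); q=R.from_rotvec(c['attitude']).inv().apply(np.array(P)-c['position'])
    return np.array([c['cx']+c['fx']*q[0]/q[2],c['cy']+c['fy']*q[1]/q[2]])
def crop(n,im,x,y,w,h,s,name):
    cv2.imwrite(f'pics/{name}.png',cv2.resize(im[y:y+h,x:x+w,::-1],None,fx=s,fy=s,interpolation=cv2.INTER_CUBIC))
E
python3 - <<'E'
import cv2
a=cv2.imread('pics/top0.png');b=cv2.imread('pics/scene0.png')
cv2.imwrite('pics/t1.png',cv2.resize(a[150:330,205:465],None,fx=3,fy=3,interpolation=2))
cv2.imwrite('pics/s1.png',cv2.resize(b[200:320,160:440],None,fx=2.8,fy=2.8,interpolation=2))
E
```

```text
(no output)
```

View pics/t1.png

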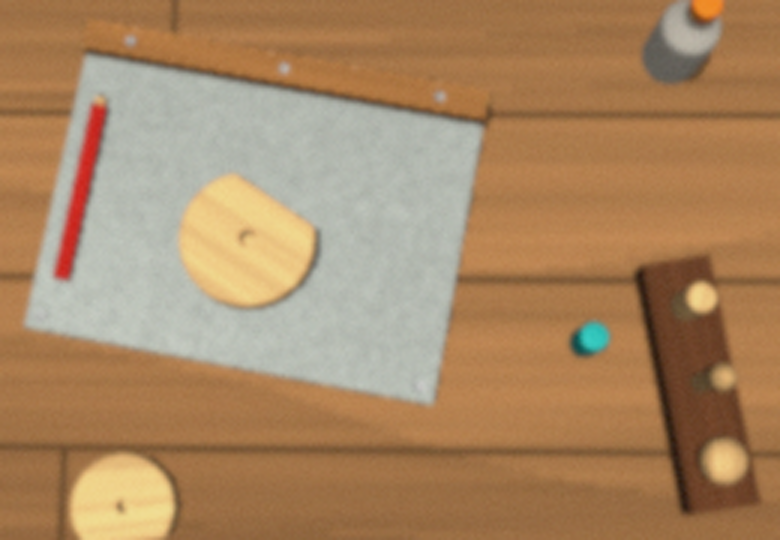

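View pics/s1.png

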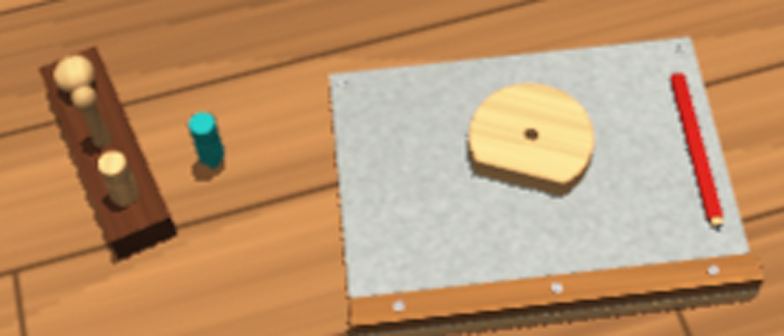

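```bash
cat > meas.py <<'E'
from h import *
def plate(im,n):
    hsv=cv2.cvtColor(im,cv2.COLOR_RGB2HSV)
    m=cv2.inRange(hsv,(15,50,150),(32,190,255)); 
    nn,l,s,c=cv2.connectedComponentsWithStats(m)
    return m,l,s,c
if __name__=="__main__":
    for n in('top','scene'):
        im=cv2.imread(f'pics/{n}0.png')[:,:,::-1].copy()
        m,l,s,c=plate(im,n)
        for i in range(1,len(s)):
            if s[i][4]>60: print(n,s[i],c[i],im[int(c[i][1]),int(c[i][0])])
        cv2.imwrite(f'pics/m_{n}.png',m)
    for n,p in(('top',(235,165)),('top',(290,230)),('top',(300,200)),('top',(430,250)),('top',(300,172)),('top',(300,175))):
        im=cv2.imread(f'pics/{n}0.png')[:,:,::-1];print(p,cv2.cvtColor(im[p[1]:p[1]+1,p[0]:p[0]+1].copy(),cv2.COLOR_RGB2HSV))
E
python3 meas.py
```

```text
top [ 126    0  131  134 1616] [191.84715347  84.38861386] [137 130 121]
top [346   0  10  32 200] [350.5    13.625] [148 119  78]
top [340  33  13  63 372] [347.04569892  69.2688172 ] [151 121  78]
top [106  93  36  17 166] [119.71686747 100.94578313] [157 112  70]
top [ 401   92  134   43 2550] [462.87843137 110.88470588] [239 208 143]
top [515  93  17  12  84] [524.03571429  98.11904762] [160 112  70]
top [536  93  20  18 148] [543.81756757 100.35810811] [157 110  68]
top [33 95 17 13 80] [ 40.125 100.2  ] [157 110  69]
top [ 248   94   52   40 1029] [274.87755102 114.92322643] [153 109  65]
top [ 309   97   98   37 1041] [362.81460134 121.01536984] [175 125  77]
top [ 142  136  132   50 1918] [211.44108446 162.19551616] [171 124  74]
top [ 265  136  180   51 3485] [356.09268293 158.85939742] [159 113  70]
top [ 437  136  112   52 2505] [491.48063872 161.65788423] [162 115  70]
top [  26  144  123   42 1592] [ 91.20917085 167.47298995] [174 124  76]
top [  86  188  143   67 3044] [158.39816032 213.94546649] [172 124  76]
top [ 358  189  114   54 2275] [414.93406593 211.91208791] [
[... 4576 characters left out ...]
51 246.86418755] [142 107  67]
scene [195 254  10   9  72] [199.40277778 257.81944444] [249 220 146]
scene [255 275  16  13  64] [263.328125 280.5625  ] [215 149  87]
scene [228 284  17  11  61] [235.93442623 287.73770492] [213 147  85]
scene [134 348  29  10  63] [146.79365079 351.95238095] [215 148  86]
scene [ 171  387   87   42 1605] [214.51401869 409.68909657] [251 232 167]
scene [ 156  420   77   42 1184] [185.09797297 439.00591216] [245 212 139]
scene [552 473  22   7  86] [561.8255814  476.73255814] [161 121  75]
(235, 165) [[[ 14 155 155]]]
(290, 230) [[[ 19 111 237]]]
(300, 200) [[[ 45  11 181]]]
(430, 250) [[[ 16 122  98]]]
(300, 172) [[[ 15  42 186]]]
(300, 175) [[[ 14 133 182]]]
```

```bash
cat > meas2.py <<'E'
from h import *
from scipy.optimize import least_squares
def fitplate(im,n,uv0,z=0.042,lo=(13,70,205)):
    hsv=cv2.cvtColor(im,cv2.COLOR_RGB2HSV)
    m=cv2.inRange(hsv,lo,(30,190,255)); m=cv2.morphologyEx(m,cv2.MORPH_CLOSE,np.ones((5,5)))
    nn,l,s,c=cv2.connectedComponentsWithStats(m)
    i=min(range(1,nn),key=lambda k:np.hypot(*(c[k]-uv0))+(1e3 if s[k][4]<400 else 0))
    mm=(l==i).astype(np.uint8)
    k=max(cv2.findContours(mm,0,cv2.CHAIN_APPROX_NONE)[0],key=cv2.contourArea)[:,0,:].astype(float)
    P=np.array([ray(n,p,z)[:2] for p in k]); return fit(P)
def fit(P):
    # model: |p-c|=R or (p-c).n=0.0389
    def res(v):
        d=P-v[:2]; nn=np.array([np.cos(v[2]),np.sin(v[2])])
        return np.minimum if 0 else np.maximum(np.hypot(*d.T)-v[3],d@nn-v[3]*38.9/55)
    best=None
    c=P.mean(0)
    for th in np.arange(-3,3.2,.3):
        s=least_squares(res,[c[0]-.006*np.cos(th),c[1]-.006*np.sin(th),th,.055],loss='soft_l1',f_scale=.0015)
        if best is None or s.cost<best.cost: best=s
    return best.x,np.std(res(best.x)),best.cost
def fence(im):
    hsv=cv2.cvtColor(im,cv2.COLOR_RGB2HSV)
    m=cv2.inRange(hsv,(0,0,140),(180,60,230))
    pts=[]
    for u in range(245,362,3):
        col=m[150:230,u]
        r=np.where(col>0)[0]
        # first run of >=8 grey
        for a in r:
            if col[a:a+8].all(): pts.append((u,150+a-0.5));break
    P=np.array([ray('top',p,.018)[:2] for p in pts])
    vx,vy,x,y=cv2.fitLine(P.astype(np.float32),cv2.DIST_HUBER,0,.001,.001).ravel()
    if vy<0:vx,vy=-vx,-vy
    nrm=np.array([vy,-vx]); ang=np.arctan2(nrm[1],nrm[0])
    return ang,nrm@[x,y],np.std(P@nrm-nrm@[x,y]),P[0],P[-1]
if __name__=="__main__":
    a=cv2.imread('pics/top0.png')[:,:,::-1].copy();b=cv2.imread('pics/scene0.png')[:,:,::-1].copy()
    print(fitplate(a,'top',(288,230))); print(fitplate(a,'top',(245,317),z=.024))
    print(fitplate(b,'scene',(350,247)))
    print('fence',fence(a))
    for n,im,w in(('top',a,(430,225,25,95)),('scene',b,(170,215,60,80))):
        x,y,ww,hh=w
        hsv=cv2.cvtColor(im,cv2.COLOR_RGB2HSV); m=cv2.inRange(hsv,(13,50,180),(30,190,255))
        nn,l,s,c=cv2.connectedComponentsWithStats(m[y:y+hh,x:x+ww])
        for i in range(1,nn):
            if s[i][4]>20: p=c[i]+[x,y]; print(n,s[i],p,ray(n,p,.09),ray(n,p,.112),ray(n,p,.067))
E
python3 meas2.py
```

```text
(array([ 0.57486811,  0.05409634, -0.58831739,  0.05290834]), np.float64(0.000697939935361463), np.float64(2.635747729765031e-05))
(array([0.36070859, 0.15024063, 3.28031073, 0.03931353]), np.float64(0.0007420325664434617), np.float64(2.3448436590757497e-05))
(array([ 0.57345507,  0.05569217, -0.59145783,  0.05319127]), np.float64(0.0007968299588411641), np.float64(3.183765127793969e-05))
fence (np.float32(-0.18090017), np.float32(0.6883297), np.float64(0.0007557993765327456), array([0.7306671 , 0.16499812]), array([ 0.6773005, -0.1224983]))
top [  0   0  25   8 160] [440.9625  227.78125] [ 0.57130067 -0.30435195  0.09      ] [ 0.56737658 -0.29871251  0.112     ] [ 0.57540312 -0.31024773  0.067     ]
top [ 4 19 10 10 77] [438.48051948 248.64935065] [ 0.5231961  -0.29725957  0.09      ] [ 0.52034711 -0.29177864  0.112     ] [ 0.52617459 -0.30298964  0.067     ]
top [14 48  6  6 29] [446.4137931  275.27586207] [ 0.46300875 -0.31316012  0.09      ] [ 0.46150489 -0.30732382  0.112     ] [ 0.46458097 -0.3192617   0.067     ]
top [ 10  72  14  14 134] [446.40298507 303.47761194] [ 0.400305
[... 730 characters left out ...]
.112     ] [ 0.434299 -0.350843  0.067   ]
scene [  0  30  27  49 862] [179.40603248 271.25522042] [ 0.54409157 -0.34493544  0.09      ] [ 0.55774445 -0.34119222  0.112     ] [ 0.52981811 -0.34884882  0.067     ]
scene [25 39 10  9 68] [199.41176471 257.70588235] [ 0.52226794 -0.29561607  0.09      ] [ 0.53643678 -0.29303889  0.112     ] [ 0.50745505 -0.2983104   0.067     ]
scene [ 32  66  28  14 200] [220.09 289.75] [ 0.61769594 -0.26502354  0.09      ] [ 0.62960861 -0.26316965  0.112     ] [ 0.60524179 -0.26696171  0.067     ]
scene [ 9 75 21  5 63] [191.31746032 292.61904762] [ 0.60568144 -0.32718556  0.09      ] [ 0.61787817 -0.32386199  0.112     ] [ 0.59293032 -0.33066021  0.067     ]
```

```bash
cat >> h.py <<'E'
def go(x,y,z,yaw=None):
    s=bot.read_state(); r=R.from_rotvec(s['tcp_rot']); M=r.as_matrix()
    d=M.T@(np.array([x,y,z])-s['tool_pos'])*1000
    ps=np.arctan2(M[1,0],M[0,0])
    print('t',round(s['time'],2),'pos',s['tool_pos'].round(4),'yaw',ps.round(4),'tilt',np.arccos(-M[2,2]).round(4),'F',s['wrist_force'].round(2),'w',round(s['width'],3),'q6',s['q'][5].round(2))
    print('delta tool mm',d.round(1),'len',np.linalg.norm(d).round(1),'' if yaw is None else 'twist deg %.2f'%np.degrees(ps-yaw))
E
python3 -c "
from h import *
go(.574,.0545,.23,-.589)"
```

```text
t 0.1 pos [ 0.2222 -0.6367  0.2301] yaw 0.3357 tilt 0.002 F [0.28 0.37 0.92] w 1.003 q6 -0.04
delta tool mm [ 559.9 -536.7    1.2] len 775.5 twist deg 52.98
```

>>> {"fn": "drive_tool", "kwargs": {
  "steps": [
    [[28,-27,0],0],
    [[28,-27,0],0],
    [[28,-27,0],0],
    [[28,-27,0],0],
    [[28,-27,0],0],
    [[28,-27,0],0],
    [[28,-27,0],0],
    [[28,-27,0],0]
  ],
  "jaw": 0.5,
  "force": 40
}}

```text
time: 0.77
tool_pos: [0.3629, -0.3575, 0.2308]
tcp_rot: [-3.097, -0.524, 0.0]
wrist_force: [0.6, -0.5, 0.1]
width: 0.5
```

>>> {"fn": "drive_tool", "kwargs": {
  "steps": [
    [[28,-27,0],0],
    [[28,-27,0],0],
    [[28,-27,0],0],
    [[28,-27,0],0],
    [[28,-27,0],0],
    [[28,-27,0],0],
    [[28,-27,0],0],
    [[28,-27,0],0]
  ]
}}

```text
time: 1.43
tool_pos: [0.5032, -0.0798, 0.231]
tcp_rot: [3.097, 0.525, -0.0]
wrist_force: [0.9, -0.9, 0.8]
width: 0.5
```

>>> {"fn": "drive_tool", "kwargs": {
  "steps": [
    [[28,-26,0],0],
    [[28,-26,0],0],
    [[28,-26,0],0],
    [[28,-26,0],0]
  ]
}}

```text
time: 1.77
tool_pos: [0.5747, 0.0552, 0.2308]
tcp_rot: [3.097, 0.526, -0.001]
wrist_force: [0.6, -1.3, 0.2]
width: 0.498
```

>>> {"fn": "drive_tool", "kwargs": {
  "steps": [
    [[0,0,5],7],
    [[0,0,10],7],
    [[0,0,10],7],
    [[0,0,10],7],
    [[0,0,10],7],
    [[0,0,10],7],
    [[0,0,5],7],
    [[0,0,0],4]
  ]
}}

```text
time: 2.43
tool_pos: [0.5728, 0.0533, 0.1688]
tcp_rot: [3.002, -0.92, -0.006]
wrist_force: [0.0, -0.4, 0.0]
width: 0.499
```

```bash
python3 -c "
from h import *
go(.574,.0545,.1,-.589)"
```

```text
t 2.43 pos [0.5728 0.0533 0.1688] yaw -0.5948 tilt 0.0043 F [ 0.05 -0.43  0.04] w 0.499 q6 2.22
delta tool mm [ 0.5 -1.9 68.8] len 68.8 twist deg -0.33
```

>>> {"fn": "drive_tool", "kwargs": {
  "steps": [
    [[0,-1,25],0],
    [[0,-1,25],0],
    [[0,0,25],0],
    [[0,0,25],0],
    [[0,0,10],0],
    [[0,0,3],0]
  ]
}}

```text
time: 2.93
tool_pos: [0.5729, 0.0548, 0.0552]
tcp_rot: [3.004, -0.912, -0.009]
wrist_force: [-0.6, -0.9, -0.8]
width: 0.502
```

>>> {"fn": "drive_tool", "kwargs": {
  "steps": [
    [[0,0,2],0],
    [[0,0,2],0],
    [[0,0,1],0]
  ]
}}

```text
time: 3.18
tool_pos: [0.577, 0.055, 0.0548]
tcp_rot: [-3.005, 0.912, -0.004]
wrist_force: [0.3, -1.2, -0.3]
width: 0.501
```

>>> {"fn": "drive_tool", "kwargs": {
  "steps": [
    [[0,0,0],0],
    [[0,0,0],0]
  ]
}}

```text
time: 3.35
tool_pos: [0.5766, 0.055, 0.0545]
tcp_rot: [-3.006, 0.912, -0.003]
wrist_force: [-0.5, 0.3, 0.2]
width: 0.5
```

```bash
python3 -c "
from h import *
go(.574,.0545,.05,-.589)
im=bot.read_camera('scene');crop('scene',im,250,120,220,180,3,'s2')"
```

```text
t 3.35 pos [0.5766 0.055  0.0545] yaw -0.5893 tilt 0.0021 F [-0.52  0.26  0.19] w 0.5 q6 2.21
delta tool mm [-1.9  1.9  4.5] len 5.2 twist deg -0.02
```

View pics/s2.png

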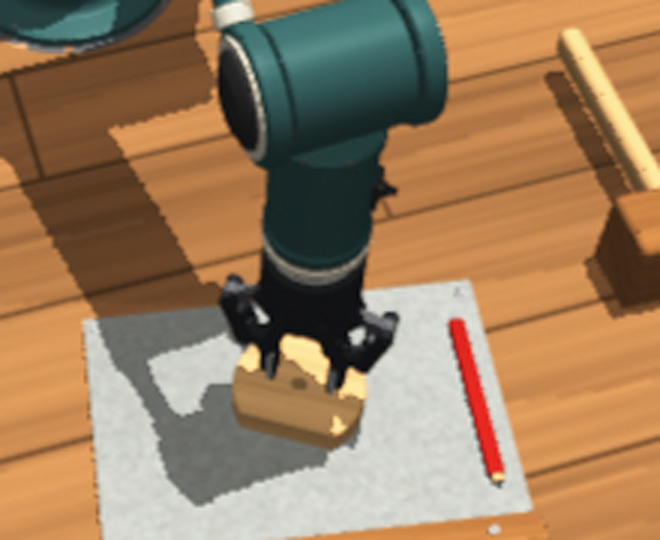

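>>> {"fn": "drive_tool", "kwargs": {
  "steps": [
    [[-2,1,4],0],
    [[0,0,3],0],
    [[0,0,0],0]
  ]
}}

```text
time: 3.65
tool_pos: [0.5725, 0.0552, 0.0455]
tcp_rot: [3.006, -0.912, -0.002]
wrist_force: [0.3, -0.2, 0.1]
width: 0.5
```

>>> {"fn": "drive_tool", "kwargs": {
  "steps": [
    [[0,0,1.5],0],
    [[0,0,1.5],0],
    [[0,0,0],0]
  ]
}}

```text
time: 3.9
tool_pos: [0.5732, 0.0552, 0.0429]
tcp_rot: [3.006, -0.912, -0.001]
wrist_force: [-0.9, -0.3, 0.2]
width: 0.498
```

>>> {"fn": "drive_tool", "kwargs": {
  "steps": [
    [[0,0,1.5],0],
    [[0,0,0],0]
  ]
}}

```text
time: 4.07
tool_pos: [0.5733, 0.0552, 0.0415]
tcp_rot: [3.006, -0.912, -0.0]
wrist_force: [0.1, 0.0, -0.7]
width: 0.5
```

>>> {"fn": "drive_tool", "kwargs": {
  "steps": [
    [[0,0,1.5],0],
    [[0,0,0],0]
  ]
}}

```text
time: 4.23
tool_pos: [0.5736, 0.0552, 0.0403]
tcp_rot: [-3.006, 0.912, -0.001]
wrist_force: [-0.3, -0.1, -0.5]
width: 0.5
```

>>> {"fn": "drive_tool", "kwargs": {
  "steps": [
    [[0,0,1],0],
    [[0,0,0],0]
  ]
}}

```text
time: 4.4
tool_pos: [0.5739, 0.0553, 0.0402]
tcp_rot: [-3.006, 0.912, -0.001]
wrist_force: [-2.1, 0.6, 4.7]
width: 0.506
```

>>> {"fn": "drive_tool", "kwargs": {
  "steps": [
    [[0,0,1],0],
    [[0,0,0],0]
  ]
}}

```text
time: 4.57
tool_pos: [0.5744, 0.0553, 0.0402]
tcp_rot: [-3.006, 0.912, -0.003]
wrist_force: [-2.7, -0.0, 8.6]
width: 0.5
```

>>> {"fn": "drive_tool", "kwargs": {
  "steps": [
    [[0,0,0],-2],
    [[0,0,0],-4],
    [[0,0,0],-4],
    [[0,0,0],-4],
    [[0,0,0],-4],
    [[0,0,0],-4],
    [[0,0,0],-1.5],
    [[0,0,0],0]
  ]
}}

```text
time: 5.23
tool_pos: [0.575, 0.0554, 0.0402]
tcp_rot: [-3.129, 0.279, -0.005]
wrist_force: [-2.2, -0.5, 8.0]
width: 0.502
```

```bash
python3 -c "
from h import *
go(.574,.0545,.04,-.181)
im=bot.read_camera('scene');crop('scene',im,250,120,220,180,3,'s3')"
```

```text
t 5.23 pos [0.575  0.0554 0.0402] yaw -0.1778 tilt 0.0032 F [-2.2  -0.49  7.96] w 0.502 q6 1.8
delta tool mm [-0.9  1.1  0.2] len 1.4 twist deg 0.18
```

View pics/s3.png

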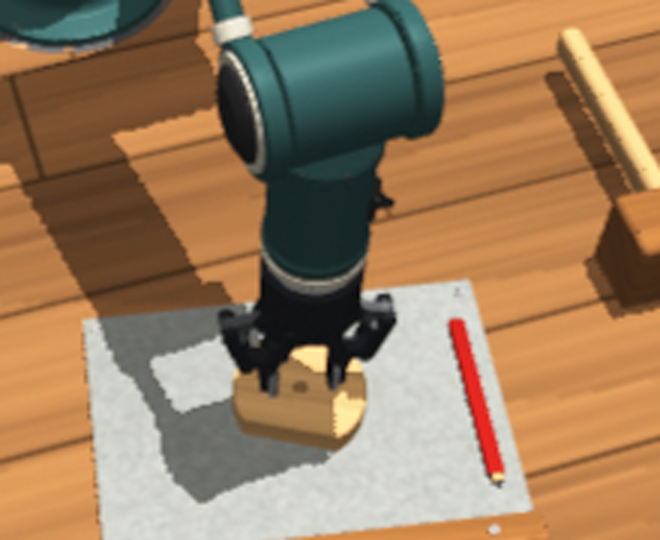

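```bash
python3 -c "
from h import *
im=bot.read_camera('scene');crop('scene',im,310,215,80,65,10,'s4')
for th in (-.589,-.181):
  n=np.array([np.cos(th),np.sin(th)]);t=np.array([-n[1],n[0]]);c=np.array([.574,.0545])
  for s in(-.039,.039):print(th,s,proj('scene',[*(c+.0389*n+s*t),.042]))
"
```

```text
-0.589 -0.039 [329.30005451 257.36315337]
-0.589 0.039 [360.63810762 265.31589321]
-0.181 -0.039 [335.36772173 263.50240502]
-0.181 0.039 [367.42107876 260.0712479 ]
```

View pics/s4.png

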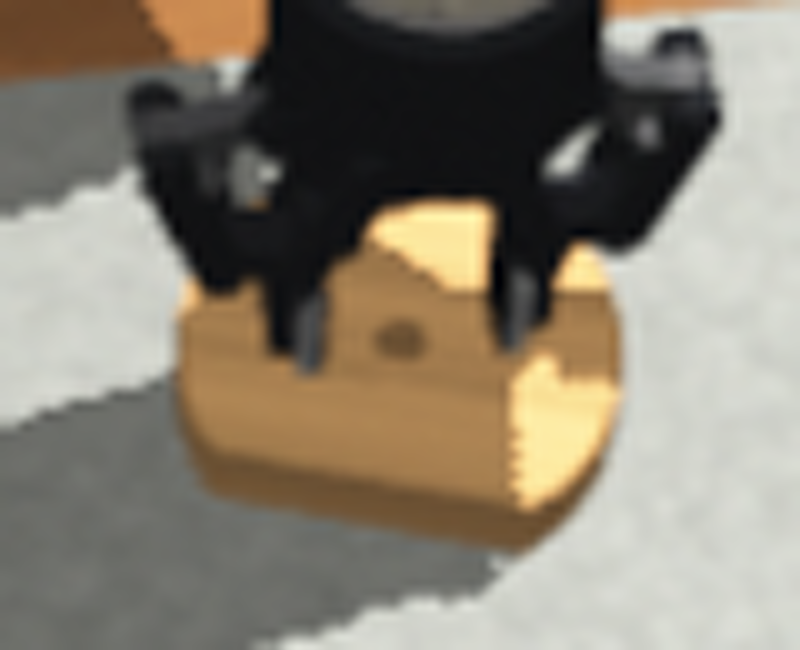

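>>> {"fn": "drive_tool", "kwargs": {
  "steps": [
    [[0,0,-4],0],
    [[0,0,-2],4],
    [[0,0,0],7],
    [[0,0,0],7],
    [[0,0,0],0],
    [[0,0,0],0]
  ],
  "jaw": 0.8
}}

```text
time: 5.83
tool_pos: [0.5732, 0.0552, 0.0442]
tcp_rot: [3.048, -0.762, -0.001]
wrist_force: [0.2, 0.2, 0.4]
width: 0.803
```

```bash
python3 -c "
from h import *
p=ray('scene',(350,249),.042);print(p)
go(p[0],p[1],.045,-.49)
im=bot.read_camera('scene');crop('scene',im,310,215,80,65,10,'s5')
"
```

```text
[0.57729096 0.05611181 0.042     ]
t 5.83 pos [0.5732 0.0552 0.0442] yaw -0.4898 tilt 0.0004 F [0.2  0.16 0.39] w 0.803 q6 2.11
delta tool mm [ 3.2 -2.7 -0.8] len 4.2 twist deg 0.01
```

View pics/s5.png

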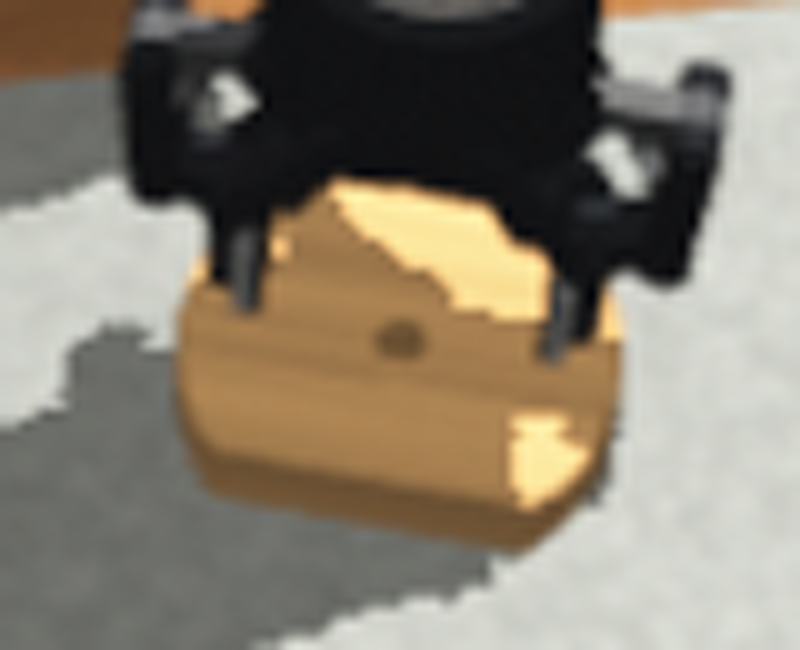

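>>> {"fn": "drive_tool", "kwargs": {
  "steps": [
    [[3,-2,3],0],
    [[0,0,2],0],
    [[0,0,0],0]
  ]
}}

```text
time: 6.13
tool_pos: [0.5768, 0.0556, 0.0386]
tcp_rot: [3.047, -0.765, -0.001]
wrist_force: [0.0, 0.3, 0.1]
width: 0.799
```

>>> {"fn": "drive_tool", "kwargs": {
  "steps": [
    [[0,0,1.5],0],
    [[0,0,1.5],0],
    [[0,0,0],0]
  ]
}}

```text
time: 6.38
tool_pos: [0.5767, 0.0556, 0.0358]
tcp_rot: [3.046, -0.766, -0.001]
wrist_force: [0.2, 0.4, -0.5]
width: 0.801
```

>>> {"fn": "drive_tool", "kwargs": {
  "steps": [
    [[0,0,1],0],
    [[0,0,0],0]
  ]
}}

```text
time: 6.55
tool_pos: [0.5769, 0.0556, 0.0351]
tcp_rot: [3.047, -0.767, -0.0]
wrist_force: [-0.3, -0.5, -0.5]
width: 0.8
```

>>> {"fn": "drive_tool", "kwargs": {
  "steps": [
    [[0,0,1.5],0],
    [[0,0,0],0]
  ]
}}

```text
time: 6.72
tool_pos: [0.5776, 0.0556, 0.0348]
tcp_rot: [-3.046, 0.767, -0.001]
wrist_force: [-1.5, -0.0, 4.8]
width: 0.797
```

>>> {"fn": "drive_tool", "kwargs": {
  "steps": [
    [[0,0,1.5],0],
    [[0,0,0],0]
  ]
}}

```text
time: 6.88
tool_pos: [0.5785, 0.0556, 0.0348]
tcp_rot: [-3.046, 0.767, -0.004]
wrist_force: [-3.4, -0.8, 12.0]
width: 0.795
```

>>> {"fn": "drive_tool", "kwargs": {
  "steps": [
    [[0,0,0],-2],
    [[0,0,0],-3],
    [[0,0,0],-3],
    [[0,0,0],-3],
    [[0,0,0],-3],
    [[0,0,0],-3],
    [[0,0,0],-1],
    [[0,0,0],0]
  ]
}}

```text
time: 7.55
tool_pos: [0.5794, 0.0557, 0.0348]
tcp_rot: [-3.129, 0.279, -0.007]
wrist_force: [0.4, -0.1, 8.7]
width: 0.802
```

```bash
python3 -c "
from h import *
go(.577,.0555,.04,-.181)
im=bot.read_camera('scene');crop('scene',im,310,215,80,65,10,'s6')"
```

```text
t 7.55 pos [0.5794 0.0557 0.0348] yaw -0.178 tilt 0.0047 F [ 0.4  -0.06  8.67] w 0.802 q6 1.8
delta tool mm [-2.3  0.6 -5.2] len 5.7 twist deg 0.17
```

View pics/s6.png

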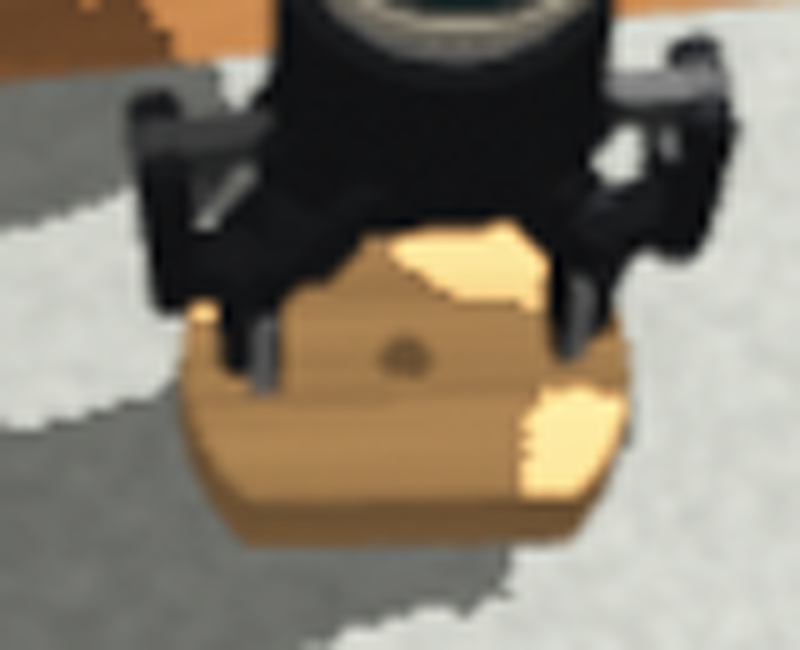

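>>> {"fn": "drive_tool", "kwargs": {
  "steps": [
    [[0,0,0.5],-2],
    [[0,0,0],-3],
    [[0,0,0],-2.5],
    [[4,0.5,0],0],
    [[7,0.8,0],0],
    [[7,0.8,0],0],
    [[7,0.8,0],0],
    [[3,0.4,0],0]
  ]
}}

```text
time: 8.27
tool_pos: [0.6075, 0.0511, 0.0348]
tcp_rot: [-3.14, 0.076, -0.007]
wrist_force: [-4.1, 0.5, 12.7]
width: 0.8
```

```bash
python3 -c "
from h import *
go(.577,.0555,.04,-.181)
im=bot.read_camera('scene');crop('scene',im,310,215,80,90,7,'s7')"
```

```text
t 8.27 pos [0.6075 0.0511 0.0348] yaw -0.0482 tilt 0.0042 F [-4.09  0.49 12.66] w 0.8 q6 1.66
delta tool mm [-30.6  -3.   -5.4] len 31.2 twist deg 7.61
```

View pics/s7.png

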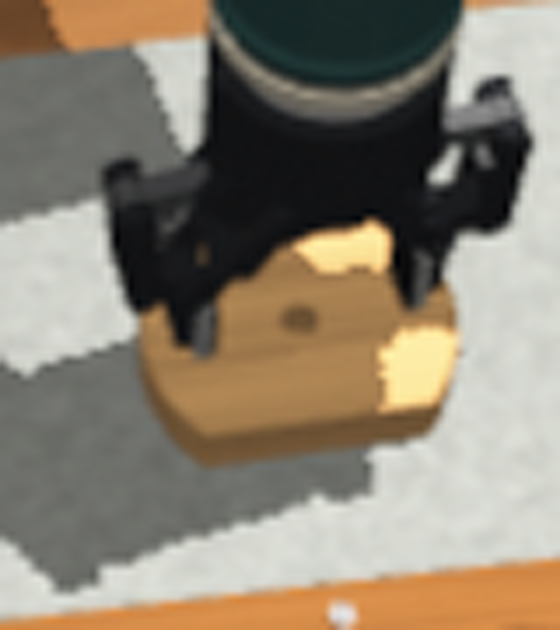

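```bash
python3 -c "
from h import *
p=ray('scene',(352.6,260.4),.042);n=np.array([np.cos(.181),-np.sin(.181)]);print(p,.6883-.0389-p[:2]@n)
a=ray('scene',(310+210/7,215+440/7),.042);b=ray('scene',(310+435/7,215+405/7),.042);print(np.hypot(*(b-a)[:2]),np.arctan2(*(b-a)[[1,0]])-np.pi/2)
a=ray('scene',(310+0/7,215+610/7),.038);b=ray('scene',(310+560/7,215+560/7),.038);print(np.arctan2(*(b-a)[[1,0]])-np.pi/2)
"
```

```text
[0.60949349 0.05147587 0.042     ] 0.059129433387307584
0.07760486944268401 -0.12980487179963296
-0.20449528498229919
```

>>> {"fn": "drive_tool", "kwargs": {
  "steps": [
    [[4,0.5,0],1.5],
    [[8,0.8,0],1.5],
    [[8,0.7,0],0.5],
    [[8,0.7,0],0],
    [[8,0.7,0],0],
    [[8,0.7,0],0],
    [[6,0.5,0],0],
    [[3,0.3,0],0]
  ]
}}

```text
time: 8.98
tool_pos: [0.6596, 0.0409, 0.0348]
tcp_rot: [-3.137, 0.172, -0.006]
wrist_force: [-3.2, 1.2, 11.3]
width: 0.798
```

```bash
python3 -c "
from h import *
go(.577,.0555,.04,-.181)
im=bot.read_camera('scene');crop('scene',im,310,225,80,90,7,'s8')"
```

```text
t 8.98 pos [0.6596 0.0409 0.0348] yaw -0.1093 tilt 0.004 F [-3.18  1.18 11.25] w 0.798 q6 1.7
delta tool mm [-83.7  -5.5  -5.5] len 84.1 twist deg 4.11
```

View pics/s8.png

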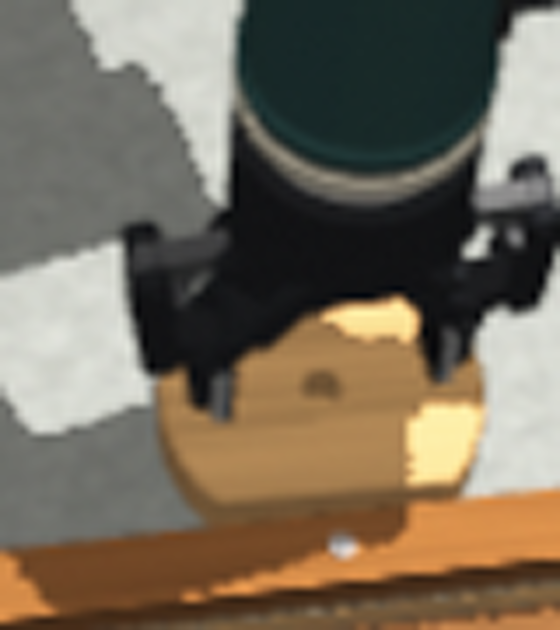

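Close to the fence now. Push on about 10 mm more, pressing against it.

>>> {"fn": "drive_tool", "kwargs": {
  "steps": [
    [[3,0.2,0],0],
    [[3,0.2,0],0],
    [[3,0.2,0],0],
    [[2,0.2,0],0],
    [[0,0,0],0]
  ]
}}

```text
time: 9.45
tool_pos: [0.6691, 0.0392, 0.0348]
tcp_rot: [-3.136, 0.172, -0.003]
wrist_force: [-3.3, 1.3, 12.9]
width: 0.796
```

>>> {"fn": "drive_tool", "kwargs": {
  "steps": [
    [[2,0,0],0],
    [[2,0,0],0],
    [[0,0,0],0]
  ]
}}

```text
time: 9.7
tool_pos: [0.6729, 0.0387, 0.0348]
tcp_rot: [-3.137, 0.171, -0.002]
wrist_force: [-4.7, 0.7, 12.7]
width: 0.802
```

```bash
python3 -c "
from h import *
go(.577,.0555,.04,-.181)
im=bot.read_camera('scene');crop('scene',im,310,225,80,90,7,'s9')"
```

```text
t 9.7 pos [0.6729 0.0387 0.0348] yaw -0.1092 tilt 0.0016 F [-4.73  0.72 12.67] w 0.802 q6 1.7
delta tool mm [-97.1  -6.2  -5.4] len 97.5 twist deg 4.11
```

View pics/s9.png

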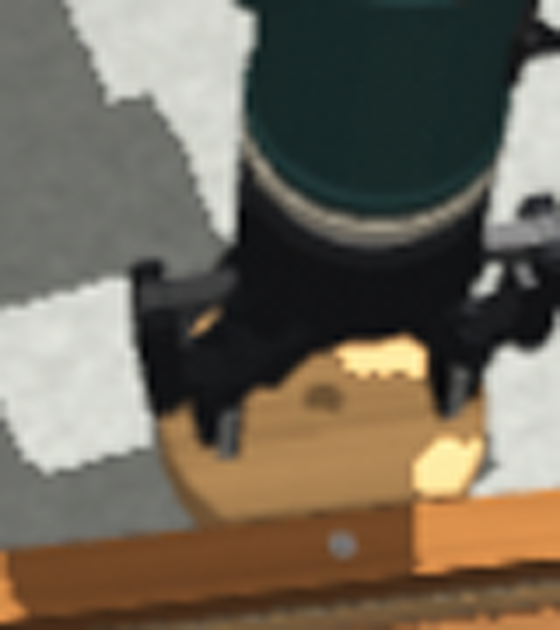

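>>> {"fn": "drive_tool", "kwargs": {
  "steps": [
    [[-2,0,-5],0],
    [[0,0,-25],0],
    [[0,0,-35],0],
    [[0,0,-35],0],
    [[0,0,-35],0],
    [[0,0,-30],0],
    [[-15,25,0],0],
    [[-15,30,0],0]
  ],
  "jaw": 0.6
}}

```text
time: 10.42
tool_pos: [0.6366, -0.0117, 0.2008]
tcp_rot: [-3.137, 0.167, -0.012]
wrist_force: [-0.4, -0.6, -0.6]
width: 0.595
```

>>> {"fn": "drive_tool", "kwargs": {
  "steps": [
    [[-12,38,0],-2],
    [[-12,38,0],-2],
    [[-12,38,0],-2],
    [[-12,38,0],-2],
    [[-12,38,0],-2],
    [[-10,30,0],-2],
    [[0,0,0],0]
  ]
}}

```text
time: 11.0
tool_pos: [0.5569, -0.236, 0.1969]
tcp_rot: [3.135, 0.152, -0.001]
wrist_force: [0.7, -0.6, -0.2]
width: 0.604
```

```bash
cat > chk.py <<'E'
from meas2 import *
import sys
tag=sys.argv[1]
go(.5228,-.2965,.2,.19)
a=bot.read_camera('top');b=bot.read_camera('scene')
cv2.imwrite(f'pics/top_{tag}.png',a[:,:,::-1]);cv2.imwrite(f'pics/scene_{tag}.png',b[:,:,::-1])
crop('top',a,210,150,160,120,5,'tc_'+tag);crop('scene',b,270,210,170,120,4.5,'sc_'+tag)
th,d=-.1809,.6883
for n,im in(('top',a),('scene',b)):
    uv=proj(n,[.645,.04,.042]); f=fitplate(im,n,uv); x=f[0]; nn=np.array([np.cos(th),np.sin(th)])
    print(n,x.round(4),f[1].round(5),'gap',d-x[:2]@nn-.0389,'ang',x[2]-th)
E
python3 chk.py A
```

```text
t 11.0 pos [ 0.5569 -0.236   0.1969] yaw 0.0968 tilt 0.0029 F [ 0.68 -0.62 -0.18] w 0.604 q6 1.03
delta tool mm [-39.8  56.9  -2.9] len 69.5 twist deg -5.34
top [ 0.6678  0.0372 -0.176   0.0535] 0.00077 gap -0.0007725273970333249 ang 0.0048954734249333776Traceback (most recent call last):
  File "chk.py", line 10, in <module>
    uv=proj(n,[.645,.04,.042]); f=fitplate(im,n,uv); x=f[0]; nn=np.array([np.cos(th),np.sin(th)])
                                  ~~~~~~~~^^^^^^^^^
  File "meas2.py", line 10, in fitplate
    P=np.array([ray(n,p,z)[:2] for p in k]); return fit(P)
                ~~~^^^^^^^
  File "h.py", line 5, in ray
    c=bot.camera_info(n); d=R.from_rotvec(c['attitude']).apply([(uv[0]-c['cx'])/c['fx'],(uv[1]-c['cy'])/c['fy'],1])
ValueError: time passes only in moves, steps and waits
```

View pics/tc_A.png

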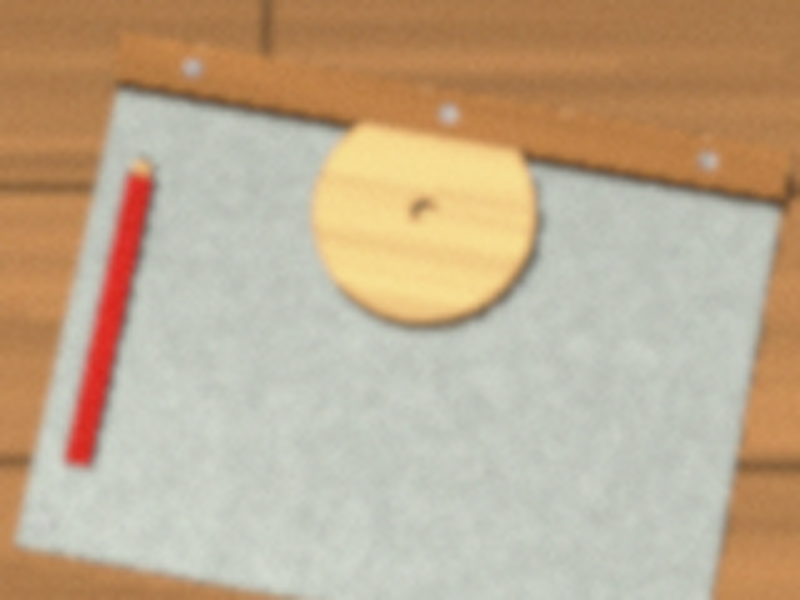

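View pics/sc_A.png

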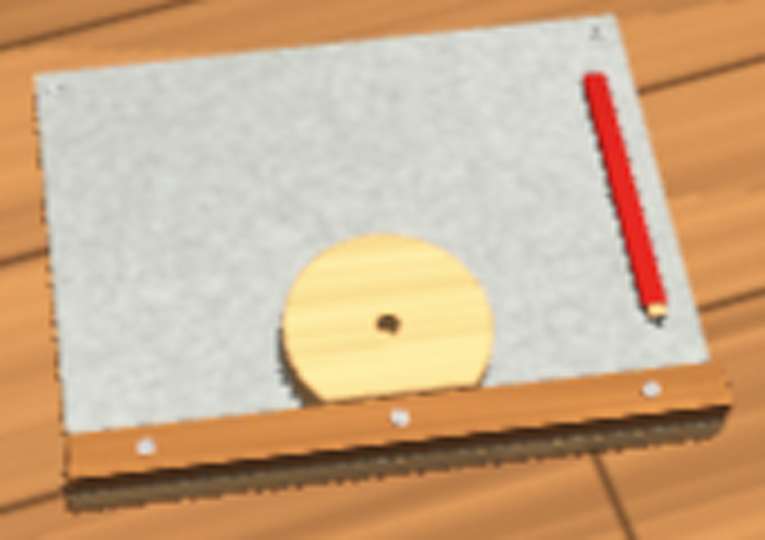

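```bash
sed -i 's/^def ray/_I={}\ndef info(n):\n    if n not in _I: _I[n]=bot.camera_info(n)\n    return _I[n]\ndef ray/; s/c=bot.camera_info(n)/c=info(n)/' h.py
cat > off.py <<'E'
from meas2 import *
b=cv2.imread('pics/scene_A.png')[:,:,::-1].copy();a=cv2.imread('pics/top_A.png')[:,:,::-1].copy()
for n,im,z in(('top',a,0),('scene',b,0)):
    f=fitplate(im,n,proj(n,[.665,.037,.042]));x=f[0];print(n,x.round(4),f[1].round(5))
    u,v=proj(n,[*x[:2],.042]).astype(int); g=cv2.cvtColor(im,cv2.COLOR_RGB2GRAY)[v-8:v+9,u-8:u+9].astype(float)
    w=np.clip(np.median(g)-25-g,0,None); yy,xx=np.mgrid[v-8:v+9,u-8:u+9]; p=((w*xx).sum()/w.sum(),(w*yy).sum()/w.sum())
    print('hole',p,ray(n,p,.042))
E
python3 off.py
python3 - <<'E'
import cv2
a=cv2.imread('pics/scene_A.png');cv2.imwrite('pics/hole.png',cv2.resize(a[265:300,335:380],None,fx=14,fy=14,interpolation=0))
cv2.imwrite('pics/pegs.png',cv2.resize(a[210:310,150:250],None,fx=6,fy=6,interpolation=2))
E
```

```text
top [ 0.6678  0.0372 -0.176   0.0535] 0.00077
hole (np.float64(293.62857142857143), np.float64(190.83376623376623)) [0.66937923 0.03869763 0.042     ]
scene [4.6196 0.0332 0.505  3.8481] 0.00296
  return _methods._mean(a, axis=axis, dtype=dtype,
  ret = ret.dtype.type(ret / rcount)
Traceback (most recent call last):
  File "off.py", line 6, in <module>
    w=np.clip(np.median(g)-25-g,0,None); yy,xx=np.mgrid[v-8:v+9,u-8:u+9]; p=((w*xx).sum()/w.sum(),(w*yy).sum()/w.sum())
                                                                              ~^~~
ValueError: operands could not be broadcast together with shapes (0,17) (17,17)
```

View pics/pegs.png

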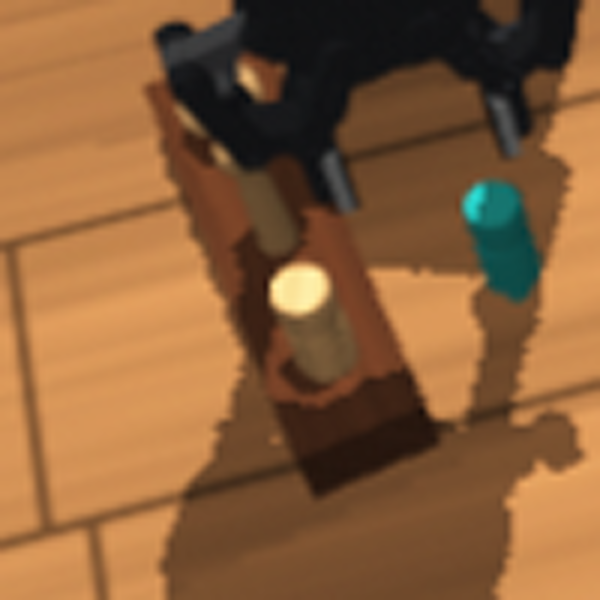

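View pics/hole.png

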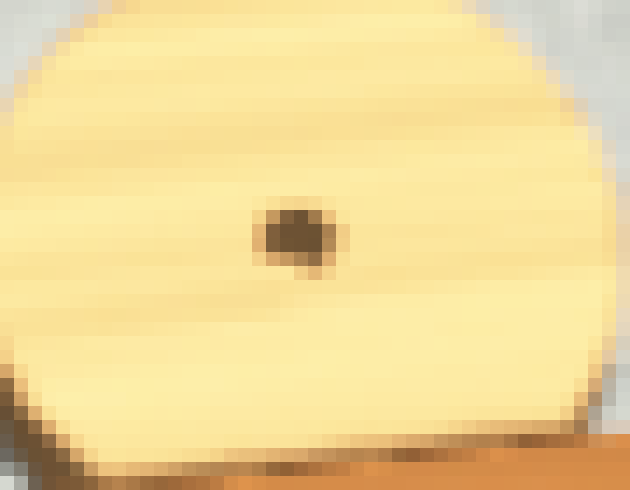

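```bash
cat > off2.py <<'E'
from meas2 import *
print(ray('scene',(355.9,281.4),.042),proj('scene',[.6678,.0372,.042]),proj('top',[.6678,.0372,.042]))
b=cv2.imread('pics/scene_A.png')[:,:,::-1].copy()
g=cv2.cvtColor(b,cv2.COLOR_RGB2GRAY)[274:290,348:364].astype(float);w=np.clip(200-g,0,None);w[w<8]=0;yy,xx=np.mgrid[274:290,348:364];p=((w*xx).sum()/w.sum(),(w*yy).sum()/w.sum());print(p,ray('scene',p,.042))
# plate contour in the scene, restricted by brightness
print(fitplate(b,'scene',(356,281),lo=(15,70,225)))
# peg bbox
hsv=cv2.cvtColor(b,cv2.COLOR_RGB2HSV);m=cv2.inRange(hsv,(13,50,200),(32,190,255))[245:270,190:210]
nn,l,s,c=cv2.connectedComponentsWithStats(m);
for i in range(1,nn):
  if s[i][4]>30:print(s[i],c[i]+[190,245],ray('scene',c[i]+[190,245],.09))
E
python3 off2.py
```

```text
[0.66525428 0.0399677  0.042     ] [355.15175319 282.64218696] [294.22763817 191.46439157]
(np.float64(355.8097038437303), np.float64(281.43226212980466)) [0.66527109 0.03973722 0.042     ]
(array([ 0.66584085,  0.03934073, -0.17792002,  0.05307222]), np.float64(0.0007301502408062049), np.float64(2.8734603872919876e-05))
[ 5  9 10  8 64] [199.59375 257.59375] [ 0.52209548 -0.29516423  0.09      ]
```

>>> {"fn": "drive_tool", "kwargs": {
  "steps": [
    [[-8,12,0],-2],
    [[-8,12,0],-2],
    [[-8,12,0],-1],
    [[-8,12,0],0],
    [[-6,6,0],0],
    [[0,0,0],0]
  ]
}}

```text
time: 11.6
tool_pos: [0.5289, -0.2902, 0.1966]
tcp_rot: [-3.128, -0.292, 0.001]
wrist_force: [-0.7, 0.9, 0.9]
width: 0.599
```

```bash
python3 -c "
from h import *
go(.5227,-.2962,.047,.19)"
```

```text
t 11.6 pos [ 0.5289 -0.2902  0.1966] yaw 0.1863 tilt 0.0005 F [-0.65  0.85  0.95] w 0.599 q6 0.84
delta tool mm [ -7.1   4.7 149.6] len 149.9 twist deg -0.21
```

>>> {"fn": "drive_tool", "kwargs": {
  "steps": [
    [[-4,3,10],0],
    [[-3,2,15],0],
    [[0,0,20],0],
    [[0,0,15],0],
    [[0,0,10],0],
    [[0,0,0],0]
  ]
}}

```text
time: 12.1
tool_pos: [0.5215, -0.2942, 0.1232]
tcp_rot: [-3.124, -0.294, 0.007]
wrist_force: [-0.1, 0.1, 0.7]
width: 0.601
```

```bash
python3 -c "
from h import *
go(.5227,-.2962,.047,.19)
b=bot.read_camera('scene');crop('s',b,140,180,120,100,6,'p1')
a=bot.read_camera('top');crop('s',a,390,200,100,100,6,'p1t')"
```

```text
t 12.1 pos [ 0.5215 -0.2942  0.1232] yaw 0.1878 tilt 0.0059 F [-0.08  0.06  0.68] w 0.601 q6 0.83
delta tool mm [ 1.1  2.5 76.2] len 76.3 twist deg -0.12
```

View pics/p1.png

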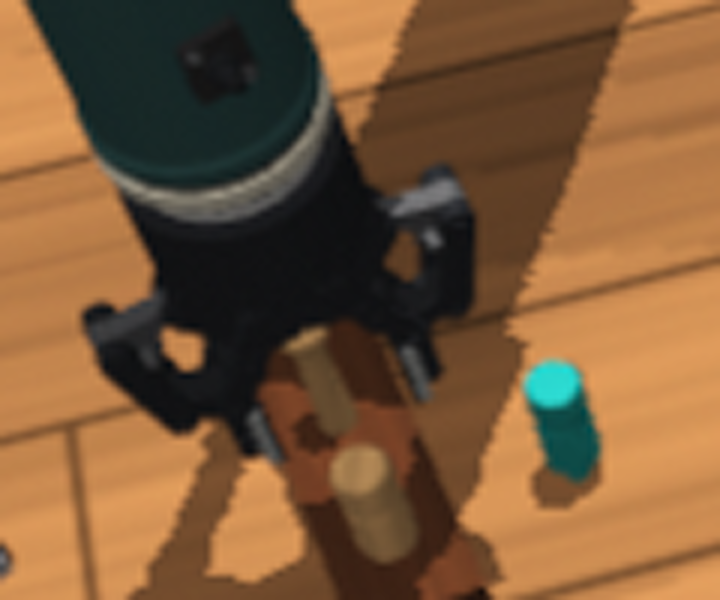

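>>> {"fn": "drive_tool", "kwargs": {
  "steps": [
    [[1,2,10],0],
    [[0,0,15],0],
    [[0,0,20],0],
    [[0,0,15],0],
    [[0,0,11],0],
    [[0,0,5],0],
    [[0,0,0],0],
    [[0,0,0],0]
  ]
}}

```text
time: 12.87
tool_pos: [0.5253, -0.298, 0.0513]
tcp_rot: [3.127, 0.294, 0.001]
wrist_force: [1.1, -0.8, 0.7]
width: 0.604
```

```bash
python3 -c "
from h import *
go(.5227,-.2962,.047,.19)
b=bot.read_camera('scene');crop('s',b,140,200,120,100,6,'p2')"
```

```text
t 12.87 pos [ 0.5253 -0.298   0.0513] yaw 0.1875 tilt 0.0008 F [ 1.08 -0.8   0.7 ] w 0.604 q6 0.83
delta tool mm [-2.2 -2.3  4.2] len 5.3 twist deg -0.14
```

View pics/p2.png

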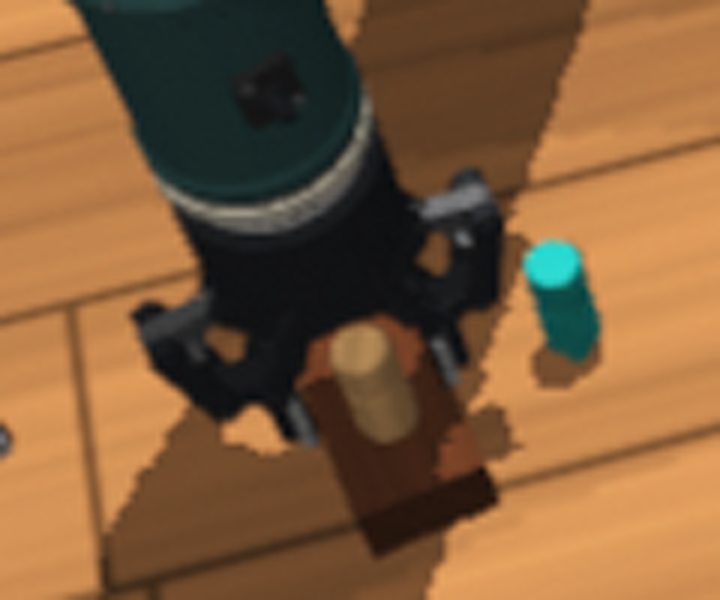

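>>> {"fn": "drive_tool", "kwargs": {
  "steps": [
    [[-2,-1.5,3],0],
    [[0,0,1],0],
    [[0,0,0],0]
  ]
}}

```text
time: 13.17
tool_pos: [0.5225, -0.2967, 0.0471]
tcp_rot: [3.128, 0.294, 0.001]
wrist_force: [-0.0, -0.1, -0.1]
width: 0.601
```

>>> {"fn": "drive_tool", "kwargs": {
  "steps": [
    [[0,0,0],0],
    [[0,0,0],0],
    [[0,0,0],0],
    [[0,0,0],0],
    [[0,0,0],0],
    [[0,0,0],0]
  ],
  "jaw": 0,
  "force": 60
}}

```text
time: 13.67
tool_pos: [0.5229, -0.2969, 0.0472]
tcp_rot: [3.127, 0.294, 0.001]
wrist_force: [0.0, -0.0, 3.4]
width: 0.263
```

```bash
python3 -c "
from h import *
go(.5227,-.2962,.15,.19)
b=bot.read_camera('scene');crop('s',b,140,200,120,100,6,'p3')"
```

```text
t 13.67 pos [ 0.5229 -0.2969  0.0472] yaw 0.1874 tilt 0.0008 F [ 0.   -0.01  3.37] w 0.263 q6 0.83
delta tool mm [  -0.    -0.6 -102.8] len 102.8 twist deg -0.15
```

View pics/p3.png

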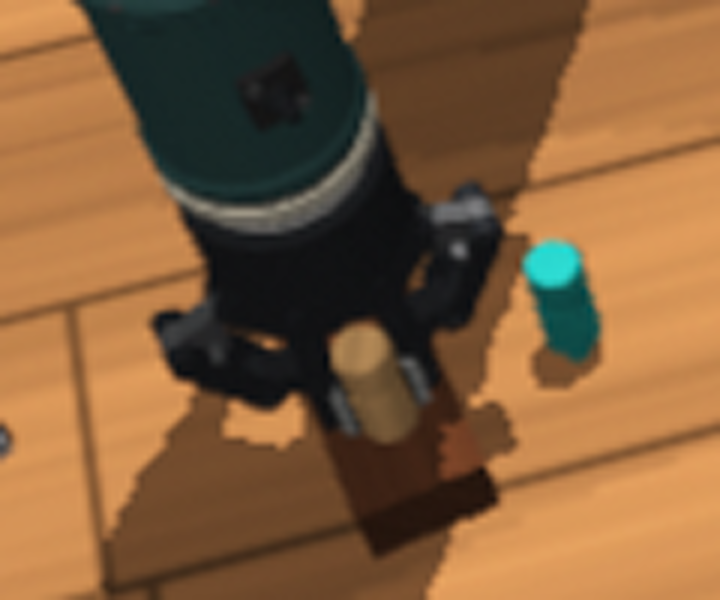

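>>> {"fn": "drive_tool", "kwargs": {
  "steps": [
    [[0,0,-3],0],
    [[0,0,-8],0],
    [[0,0,-15],0],
    [[0,0,-20],0],
    [[0,0,-20],0],
    [[0,0,-15],0],
    [[0,0,-8],0],
    [[0,0,0],0]
  ]
}}

```text
time: 14.38
tool_pos: [0.5239, -0.2975, 0.1385]
tcp_rot: [3.125, 0.294, 0.005]
wrist_force: [0.6, -0.5, 0.5]
width: 0.269
```

```bash
python3 -c "
from h import *
go(.5229+.144,-.2969+.3348,.136,.19)
b=bot.read_camera('scene');crop('s',b,140,180,120,100,6,'p4')"
```

```text
t 14.38 pos [ 0.5239 -0.2975  0.1385] yaw 0.1874 tilt 0.0044 F [ 0.63 -0.49  0.5 ] w 0.269 q6 0.83
delta tool mm [ 203.  -302.9    2.3] len 364.6 twist deg -0.15
```

View pics/p4.png

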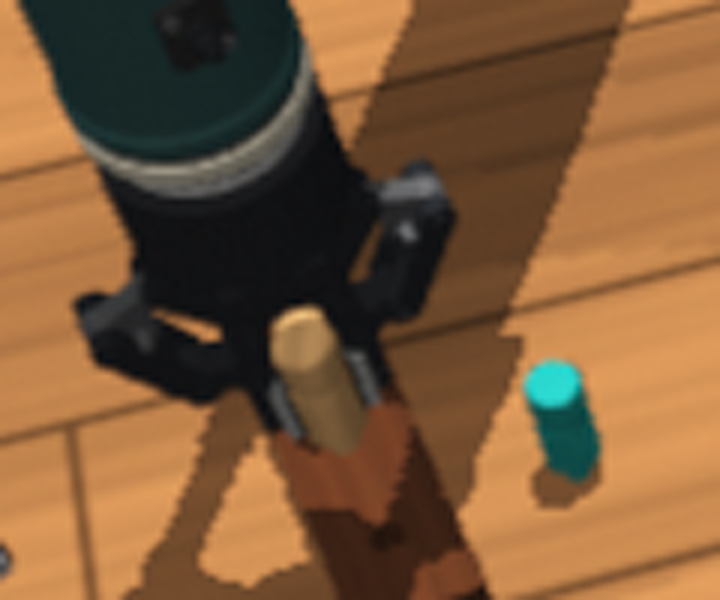

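>>> {"fn": "drive_tool", "kwargs": {
  "steps": [
    [[5,-8,0],0],
    [[10,-15,0],0],
    [[16,-24,0],0],
    [[18,-27,0],0],
    [[18,-27,0],0],
    [[18,-27,0],0],
    [[18,-27,0],0],
    [[18,-27,0],0]
  ]
}}

```text
time: 15.1
tool_pos: [0.6066, -0.0929, 0.1337]
tcp_rot: [-3.127, -0.294, 0.005]
wrist_force: [0.4, -0.3, -1.2]
width: 0.265
```

>>> {"fn": "drive_tool", "kwargs": {
  "steps": [
    [[18,-27,0],0],
    [[18,-27,0],0],
    [[18,-27,0],0],
    [[14,-20,0],0],
    [[9,-13,0],0],
    [[5,-7,0],0],
    [[0,0,0],0],
    [[0,0,0],0]
  ]
}}

```text
time: 15.77
tool_pos: [0.6648, 0.0385, 0.1349]
tcp_rot: [3.127, 0.295, -0.003]
wrist_force: [0.7, 0.1, 0.8]
width: 0.259
```

```bash
python3 -c "
from h import *
go(.5229+.144,-.2969+.3348,.136,.19)"
```

```text
t 15.77 pos [0.6648 0.0385 0.1349] yaw 0.1879 tilt 0.0019 F [0.73 0.09 0.8 ] w 0.259 q6 1.4
delta tool mm [ 2.   0.9 -1.1] len 2.5 twist deg -0.12
```

>>> {"fn": "drive_tool", "kwargs": {
  "steps": [
    [[1,0.5,5],0],
    [[1,0.5,10],0],
    [[0,0,15],0],
    [[0,0,14],0],
    [[0,0,9],0],
    [[0,0,5],0],
    [[0,0,0],0],
    [[0,0,0],0]
  ]
}}

```text
time: 16.43
tool_pos: [0.6674, 0.038, 0.0773]
tcp_rot: [-3.128, -0.294, 0.001]
wrist_force: [-0.7, -0.0, 0.5]
width: 0.26
```

```bash
python3 -c "
from h import *
go(.5229+.144,-.2969+.3348,.076,.19)
b=bot.read_camera('scene');crop('s',b,310,225,90,90,6.6,'i1')
a=bot.read_camera('top');crop('s',a,250,150,90,90,6.6,'i1t')"
```

```text
t 16.43 pos [0.6674 0.038  0.0773] yaw 0.1872 tilt 0.0009 F [-0.74 -0.01  0.46] w 0.26 q6 1.4
delta tool mm [-0.5  0.   1.3] len 1.4 twist deg -0.16
```

View pics/i1.png

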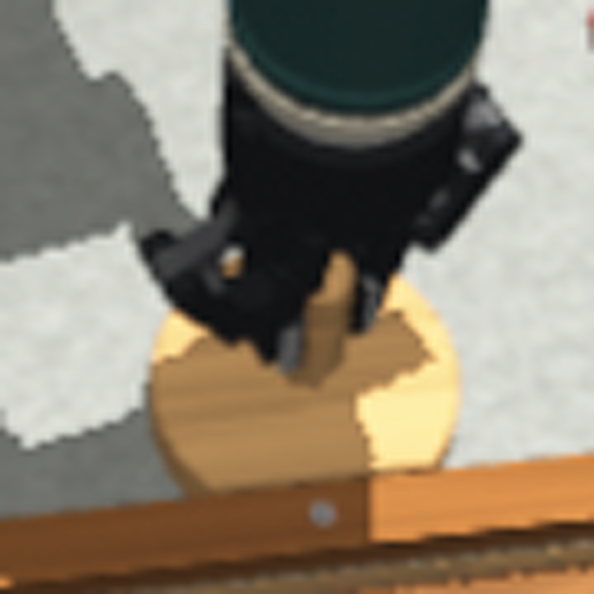

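View pics/i1t.png

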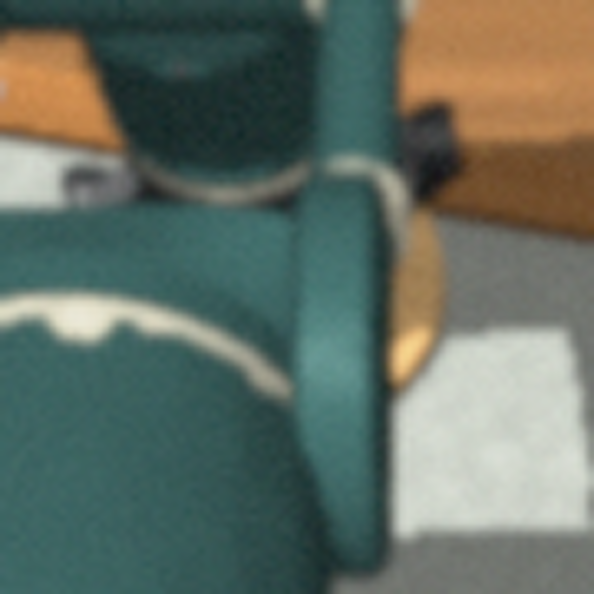

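>>> {"fn": "drive_tool", "kwargs": {
  "steps": [
    [[-0.5,0,3],0],
    [[0,0,2],0],
    [[0,0,1],0],
    [[0,0,0],0]
  ]
}}

```text
time: 16.87
tool_pos: [0.667, 0.0382, 0.0716]
tcp_rot: [-3.128, -0.294, 0.0]
wrist_force: [-0.5, -0.3, 0.0]
width: 0.263
```

>>> {"fn": "drive_tool", "kwargs": {
  "steps": [
    [[0,0,1],0],
    [[0,0,1],0],
    [[0,0,0],0]
  ]
}}

```text
time: 17.12
tool_pos: [0.6671, 0.0382, 0.0696]
tcp_rot: [3.128, 0.294, -0.0]
wrist_force: [1.0, -0.1, 0.0]
width: 0.263
```

>>> {"fn": "drive_tool", "kwargs": {
  "steps": [
    [[0,0,1],0],
    [[0,0,1],0],
    [[0,0,0],0]
  ]
}}

```text
time: 17.37
tool_pos: [0.667, 0.0381, 0.0675]
tcp_rot: [-3.128, -0.294, 0.001]
wrist_force: [0.3, -1.0, -0.1]
width: 0.261
```

>>> {"fn": "drive_tool", "kwargs": {
  "steps": [
    [[0,0,1],0],
    [[0,0,1],0],
    [[0,0,0],0]
  ]
}}

```text
time: 17.62
tool_pos: [0.667, 0.0382, 0.0654]
tcp_rot: [-3.128, -0.294, 0.001]
wrist_force: [0.4, -0.6, 0.7]
width: 0.26
```

>>> {"fn": "drive_tool", "kwargs": {
  "steps": [
    [[0,0,1],0],
    [[0,0,1],0],
    [[0,0,0],0]
  ]
}}

```text
time: 17.87
tool_pos: [0.667, 0.0381, 0.0635]
tcp_rot: [-3.128, -0.294, 0.001]
wrist_force: [-1.5, 0.8, -1.4]
width: 0.264
```

>>> {"fn": "drive_tool", "kwargs": {
  "steps": [
    [[0,0,1],0],
    [[0,0,1],0],
    [[0,0,0],0]
  ]
}}

```text
time: 18.12
tool_pos: [0.6671, 0.0381, 0.0622]
tcp_rot: [3.128, 0.294, -0.0]
wrist_force: [-2.4, 0.1, 2.9]
width: 0.265
```

>>> {"fn": "drive_tool", "kwargs": {
  "steps": [
    [[0,0,1],0],
    [[0,0,1],0],
    [[0,0,1],0],
    [[0,0,0],0]
  ]
}}

```text
time: 18.45
tool_pos: [0.6672, 0.0381, 0.0602]
tcp_rot: [3.128, 0.294, 0.0]
wrist_force: [-4.2, 0.3, 7.4]
width: 0.257
```

>>> {"fn": "drive_tool", "kwargs": {
  "steps": [
    [[0,0,1],0],
    [[0,0,1],0],
    [[0,0,1],0],
    [[0,0,0],0]
  ]
}}

```text
time: 18.78
tool_pos: [0.6672, 0.0381, 0.0573]
tcp_rot: [3.128, 0.294, 0.0]
wrist_force: [-5.0, -0.3, 8.3]
width: 0.263
```

>>> {"fn": "drive_tool", "kwargs": {
  "steps": [
    [[0,0,1],0],
    [[0,0,1],0],
    [[0,0,1],0],
    [[0,0,0],0]
  ]
}}

```text
time: 19.12
tool_pos: [0.6672, 0.0381, 0.0543]
tcp_rot: [3.128, 0.294, -0.0]
wrist_force: [-4.6, -0.6, 8.4]
width: 0.266
```

>>> {"fn": "drive_tool", "kwargs": {
  "steps": [
    [[0,0,1],0],
    [[0,0,1],0],
    [[0,0,1],0],
    [[0,0,0],0]
  ]
}}

```text
time: 19.45
tool_pos: [0.6674, 0.0381, 0.0541]
tcp_rot: [3.128, 0.294, -0.0]
wrist_force: [-11.2, -1.3, 22.2]
width: 0.263
```

>>> {"fn": "drive_tool", "kwargs": {
  "steps": [
    [[0,0,-2],0],
    [[0,0,-2],0],
    [[0,0,0],0]
  ]
}}

```text
time: 19.7
tool_pos: [0.6672, 0.0382, 0.0543]
tcp_rot: [3.128, 0.294, 0.0]
wrist_force: [-3.7, -0.5, 5.8]
width: 0.261
```

>>> {"fn": "drive_tool", "kwargs": {
  "steps": [
    [[0,0,0],0],
    [[0,0,0],0],
    [[0,0,0],0],
    [[0,0,0],0],
    [[0,0,0],0]
  ],
  "jaw": 0.55
}}

```text
time: 20.12
tool_pos: [0.6673, 0.0382, 0.0534]
tcp_rot: [-3.128, -0.294, 0.0]
wrist_force: [0.6, 0.3, -0.2]
width: 0.55
```

>>> {"fn": "drive_tool", "kwargs": {
  "steps": [
    [[0,0,-5],0],
    [[0,0,-15],0],
    [[0,0,-25],0],
    [[0,0,-30],0],
    [[0,0,-30],0],
    [[0,0,-20],0],
    [[-10,20,0],0],
    [[-20,30,0],0]
  ]
}}

```text
time: 20.78
tool_pos: [0.6505, -0.0147, 0.1839]
tcp_rot: [3.127, 0.3, 0.014]
wrist_force: [0.1, -1.9, 0.7]
width: 0.547
```

>>> {"fn": "drive_tool", "kwargs": {
  "steps": [
    [[-20,30,0],0],
    [[-20,35,0],0],
    [[-20,35,0],0],
    [[-20,35,0],0],
    [[-10,30,0],0],
    [[0,10,0],0],
    [[0,0,0],0]
  ]
}}

```text
time: 21.37
tool_pos: [0.5916, -0.2082, 0.1806]
tcp_rot: [3.127, 0.288, 0.004]
wrist_force: [-0.1, 0.1, 0.0]
width: 0.546
```

```bash
python3 -c "
from meas2 import *
go(.5,-.2,.15,.19)
b=bot.read_camera('scene');a=bot.read_camera('top')
cv2.imwrite('pics/sF.png',b[:,:,::-1]);cv2.imwrite('pics/tF.png',a[:,:,::-1])
crop('s',b,300,210,110,110,6,'f1');crop('s',a,210,140,170,120,4.7,'f1t')
for n,im in(('top',a),('scene',b)):
  try:
    f=fitplate(im,n,proj(n,[.6665,.038,.042]),lo=(13,70,215 if n=='scene' else 205));x=f[0];print(n,x.round(4),f[1],'gap',.6883-x[:2]@[np.cos(.181),-np.sin(.181)]-.0389,'ang',x[2]+.181)
  except Exception as e:print(e)
for n in('top','scene'):print(n,[proj(n,[.6672,.0381,z]).round(1) for z in(.042,.097)])
"
```

```text
t 21.37 pos [ 0.5916 -0.2082  0.1806] yaw 0.1836 tilt 0.0029 F [-0.14  0.09  0.01] w 0.546 q6 1.01
delta tool mm [-88.6 -24.9  30.3] len 96.9 twist deg -0.37
top [ 0.6678  0.0374 -0.1769  0.0536] 0.0008373675934058711 gap -0.0007914304515636642 ang 0.004087451664430003
scene [ 0.6584  0.0987 -0.1434  0.1116] 0.028585749258918616 gap 0.019499640735905314 ang 0.037593776201510776
top [array([293.9, 191.7]), array([291.9, 185.6])]
scene [array([355.4, 282.3]), array([356.9, 271.1])]
```

View pics/f1.png

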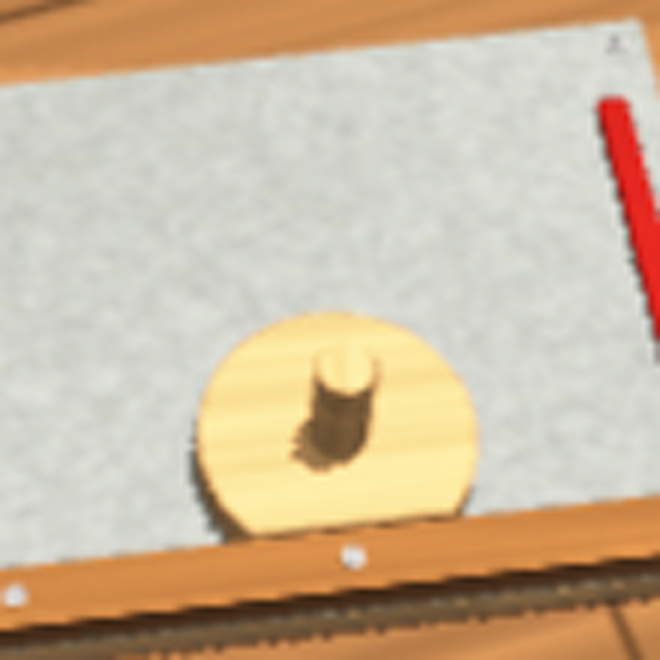

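View pics/f1t.png

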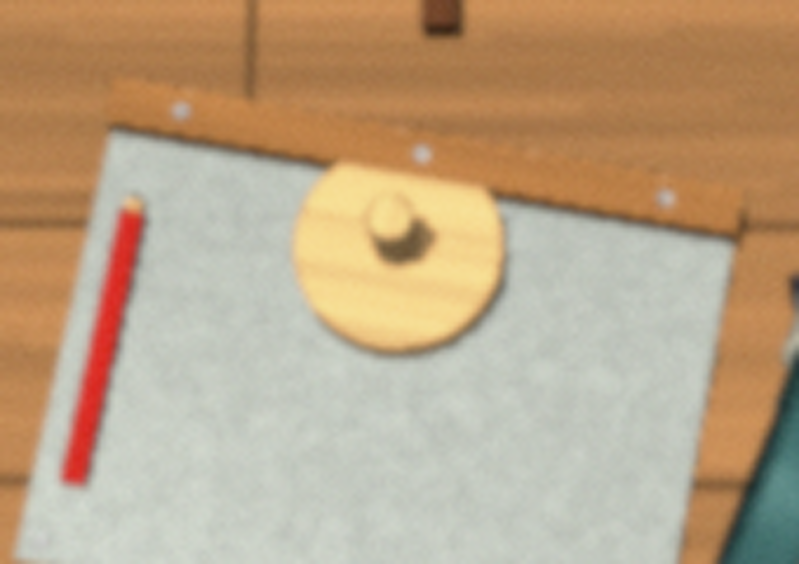

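```bash
python3 -c "
from workcell import bot
print(bot.finish_job())"
```

```text
the job is handed in; nothing more can be done
None
```

The coat hook is finished and the job was handed in at about 21.5 s. I got no verdict back, so the results below are my own checks.

**What I did**
- **Backplate:** I turned and slid it to the fence with fingertips pressed on its top. The first turn, with the jaw half open, mostly slipped, so I opened the jaw wider and repeated it.
- **Peg:** I gripped it at the waist in the block's far hole and put the tenon into the backplate hole. It dropped freely at first, then pressed in at about 8 N. It stopped dead at the shoulder with 22 N, which is the height expected for a peg fully home. I then let go and backed away.

**Last checks**
- **Edge against the fence (top camera):** the gap measured about −0.8 mm, which is zero within camera error. The edge was square to about 0.004 rad and unchanged by the pressing.
- **Peg height and uprightness (scene camera):** the peg's top was within 1 pixel of where a fully seated, upright peg should be. In the top camera it was about 1 pixel off.
- **Other things on the bench:** the robot had moved clear of everything, with wrist force about 0. The pencil looked unmoved; I did not check the other things again one by one.

**Checks that failed or disagreed**
- The final scene-camera fit of the backplate was unusable (28 mm spread in the fit), so I threw it out. The picture itself shows the edge against the fence.
- The two cameras disagreed by 2–3 mm on absolute positions. I used the peg-to-hole offset instead, on which they agreed to about 1 mm.

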